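Hang the last-orders bell on the swivel hook

TASK

The last-orders bell belongs on the swivel hook stand. First turn the hook so that it points straight out over the long end of the stand's foot, then hang the larger of the two brass hand bells on it by its handle and let go so that it hangs still. Leave the smaller bell standing where it is.

Things in the scene. Friction and masses are not known exactly. Their poses are not given: they have to be found in the camera images.
- hook_stand: Fixed stand: dark oblong wooden foot 150 x 80 x 14 mm; near one end a thin steel post, on it a swivel hub 30 mm across, top 186 mm up, bearing the hook. Origin on the surface under the post's axis, z up. The foot runs from x = +40 to x = -110 mm: -x is its long end, facing the robot within 20 degrees.
- hook (a joint): Hook's angle about the post's axis, rad: 0 points along the stand's -x, over the foot's long end; positive turns it anticlockwise from above. Starts at 0.7 to 1.3, limits +-1.9, stays where left (0.05 N m friction). Level round rod 10 mm thick, centre 165 mm above the surface, free 20 to 88 mm from the axis (pinch or push it there); upturned tip ends 103 mm out, top 182 mm up.
- bell: Larger brass hand bell, loose, 0.2 kg, 101 mm high, mouth (60 mm) down. Origin: centre of the underside, z up. Stirrup handle in its y-z plane: flat straight sides z = 54 to 76 mm, 50 mm apart outside, 34 inside, 12 thick (grasp these from outside along y, z about 70); arch above, inner top z = 92. The hook passes through the opening (z = 54 to 92) along x, from either side.
- small_bell: Smaller brass hand bell of the same form, loose, 0.1 kg: 43 mm across the mouth, 70 mm high. Origin: centre of the underside. Not to be hung; it stays where it stands. The two bells may have changed places.
Things that resemble listed ones, but are neither listed nor needed, are in the scene too. Leave any pink or turquoise look-alike of the bell alone.

How it is judged:
By the outcome, as a careful person would: the job done as asked, in the order asked, and still so for the second after the job is handed in, with the robot touching nothing.
It also fails if it takes over 58 s, if anything falls off the work surface, if the arm or the gripper's body presses on something with over 40 N, if the wrist force passes 120 N, or if a joint passes its speed limit or range.

ROBOT

A 7-joint arm with a two-finger parallel gripper is mounted at the origin on a cart in front of the work surface, level with it; the furniture and walls round the work are solid. World frame = base frame: x ahead of the robot, y to its left, z up, the work surface at z = 0. Lengths are in m, angles in rad, forces in N, time in s.
With the tool pointing down it reaches from about 0.425 to 0.925 m from the base axis. Payload 6.8 kg.
Tool frame: the origin (TCP) lies at the very end of the fingers, on their centre line; the grasp point (between the pads) lies 19 mm behind it (r.tcp_to_grasp is the distance from the TCP to the grasp point, in m); z points along the fingers, y is the line along which they close (so a half turn about z gives the same grasp; the last joint's range is limited). The gripper opens to 85 mm and grips with 20 to 120 N. Pads are 22 mm wide; open, the fingers measure 114 mm over their backs; the gripper's body (76 mm by 85 mm) begins 54 mm behind the grasp point. The pads swing forward as they close: fully open they stand 13 mm farther back than shut.
Start: joints at [1.129, 0.477, 0.022, 1.555, -0.011, 1.109, -0.083], TCP at [0.221, -0.638, 0.231] pointing down, gripper open.
Joint ranges: [-2.96, 2.96], [-0.34, 2.1], [-1.41, 1.46], [0.24, 2.44], [-1.37, 4.51], [0.17, 1.92], [-2.96, 2.96]. Speed limits (rad/s): [2.39, 2.39, 3.14, 3.14, 3.14, 3.14, 3.14].

INTERFACE

Orientations are given as a rotation vector (axis times angle).
In Python, from bench import r gives the robot as it stands.
- The arm moves only by the tool step_arm, never from a script. Its argument "moves" is a list of rows, each a list of 7 numbers: the shift along the tool's x, y, z in mm, then the turn, a rotation vector about the tool's x, y, z in rad, then the finger opening in mm, from 0 to 85.4. A call has 1 to 8 rows; each row is the pose to reach, as a shift and turn from the pose commanded when the call began, along the tool's axes at that moment; what a row does not reach only later rows make up. A row lasts 1/10 s, in which the tool goes at most 50 mm and 8.59 degrees, less where a joint would pass 70% of its speed; a pose out of reach is approached as far as the arm can. A call with a gripper value outside its range is refused whole. The fingers move at their own pace and stop on an object; "grip_force" is the grip in N (left out, the last holds). Time passes only in rows, so rows that repeat a pose let the fingers close. It gives the time, the measured TCP pose, the force, the opening and the grip force at its end, in the units of the state.
- r.get_obs(): the state, without advancing time (a new reading comes with each control period).
- r.grab_frame(name): name is "scene" or "top" or "wrist"; returns a dict with "image" (384x512x3 uint8, red, green, blue), "depth" (384x512 float32, m along the optical axis (not along the pixel's ray), 0 where there is no reading), "mtx" (3x3 intrinsics, pixels), "rvec" (rotation vector, rad) and "tvec" (3), from world to camera coordinates, as OpenCV has them. Camera axes: x right, y down, z forward; pixel columns grow to the right and rows downward; lengths in m; the calibration is good to about 2 mm. The wrist camera is an equidistant fisheye: a pixel r from the principal point sees the ray r / f radians off the axis. A picture is of the moment at which its call begins.
- r.hand_in(): hands the job in; it is judged then, once.
The state is a dict: "clock": time; "joints": joint angles; "qvel": joint speeds; "tau": joint torques, N m; "tcp_pos": TCP position; "orientation": TCP orientation; "contact_force": force on the tool from outside, world axes, zero at the start; "moment": the same for the moment, N m; "grip_width": finger opening in m; "gripper_force": force on a finger pad.
Only numpy, scipy, OpenCV 4.12 (cv2) and the standard library are available. Lean on these libraries where they do the work, as an engineer would, in place of code of your own. Each camera call takes 0.05 s, during which the arm holds its last target. There are 200 camera calls.

## Working session

There is one attempt and no reset: what is moved stays moved. The work goes in short steps, Python scripts to look and compute and a tool call to move; the robot and the scene stay as the last step left them, time stands still between calls to the robot, and variables do not carry over. Pictures are saved under pics/ and viewed, at most 10 in all, crops included, and the job is handed in when it is done.

Besides the shell and the picture viewer there is one more tool, called by a JSON object that holds its "op" and its "data". step_arm: Moves the arm, as the interface text tells. Its arguments: {"type":"object","properties":{"moves":{"type":"array","items":{"type":"array","items":{"type":"number"}}},"grip_force":{"type":"number"}},"required":["moves"]}

```bash
mkdir -p pics; cat > h.py <<'E'
import numpy as np, cv2
from scipy.spatial.transform import Rotation as R
from bench import r
def pts(f):
    d=f["depth"]; K=f["mtx"]; v,u=np.mgrid[:d.shape[0],:d.shape[1]]
    c=np.stack([(u-K[0,2])/K[0,0]*d,(v-K[1,2])/K[1,1]*d,d],-1)
    M=R.from_rotvec(np.ravel(f["rvec"])).as_matrix()
    w=(c-np.ravel(f["tvec"]))@M; w[d<=0]=np.nan
    return w
def togo(p,rv):
    o=r.get_obs(); T=R.from_rotvec(o["orientation"])
    return np.round(T.inv().apply(np.array(p)-o["tcp_pos"])*1000,1), np.round((T.inv()*R.from_rotvec(rv)).as_rotvec(),3)
E
python3 - <<'E'
from h import *
for n in ("top","scene"):
    f=r.grab_frame(n); np.savez(n,**f); cv2.imwrite(f"pics/{n}1.png",f["image"][...,::-1])
o=r.get_obs(); print(o["tcp_pos"],o["orientation"],R.from_rotvec(o["orientation"]).as_matrix().round(3))
E
```

```text
[ 0.22096592 -0.63723511  0.23042922] [-3.09633052e+00 -5.21701721e-01  6.38021929e-04] [[ 0.945  0.328 -0.001]
 [ 0.328 -0.945  0.002]
 [-0.    -0.002 -1.   ]]
```

View pics/top1.png

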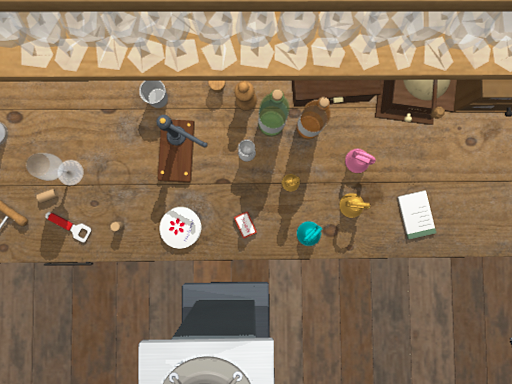

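View pics/scene1.png

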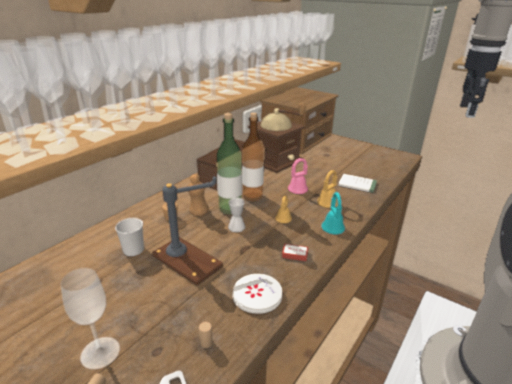

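The top view shows the stand with its post at (165,122) and the hook tip at (206,145). The large brass bell is at (352,206) and the small one at (290,184). The pink bell (358,160) and turquoise bell (309,233) are the decoys.

```bash
python3 - <<'E'
from h import *
f=dict(np.load("top.npz")); w=pts(f); im=f["image"]
def reg(n,u0,u1,v0,v1,zl,zh):
    p=w[v0:v1,u0:u1].reshape(-1,3); c=im[v0:v1,u0:u1].reshape(-1,3)
    m=(p[:,2]>zl)&(p[:,2]<zh); q=p[m]
    if len(q)<3: print(n,len(q)); return q
    e,V=np.linalg.eigh(np.cov(q[:,:2].T))
    print(n,len(q),q.mean(0).round(4),q.min(0).round(3),q.max(0).round(3),"ax",V[:,1].round(3),np.sqrt(e).round(4)); return q
reg("bell all",335,375,190,222,.012,.2)
reg("bell top",335,375,190,222,.06,.2)
reg("bell low",335,375,190,222,.012,.055)
reg("small",278,303,172,195,.01,.2)
reg("foot",155,200,115,190,.009,.02)
reg("post",150,178,108,135,.165,.25)
reg("hook",178,212,120,150,.155,.21)
reg("pink",340,378,145,175,.01,.2); reg("turq",295,325,218,248,.01,.2)
reg("glass",236,258,136,162,.01,.3)
reg("green",255,290,90,135,.02,.5); reg("brown",297,332,95,140,.02,.5)
M=R.from_rotvec(np.ravel(f["rvec"])).as_matrix(); print("cam",-M.T@np.ravel(f["tvec"]),f["mtx"][0,0])
p=w[100:190,150:215].reshape(-1,3);c=im[100:190,150:215].reshape(-1,3).astype(int)
m=(p[:,2]>.009)&(p[:,2]<.02)&(c.sum(1)<260); q=p[m][:,:2].astype(np.float32)
print(cv2.minAreaRect(q),m.sum())
# shelf
p=w[0:85].reshape(-1,3); print("shelf",np.nanmin(p[p[:,2]>.15],0),np.nanmax(p,0))
s=dict(np.load("scene.npz")); W=pts(s)
def rs(n,u0,u1,v0,v1,bx):
    p=W[v0:v1,u0:u1].reshape(-1,3); m=np.all((p>bx[0])&(p<bx[1]),1); q=p[m]; print(n,len(q),q.mean(0).round(4) if len(q) else 0, q.min(0) if len(q) else 0,q.max(0) if len(q) else 0); return q
b=rs("bell s",315,340,165,212,([-9,-9,.012],[9,9,.2]))
for lo,hi in((.06,.08),(.08,.11)):
    q=b[(b[:,2]>lo)&(b[:,2]<hi)]; print(q.mean(0),q.min(0),q.max(0))
rs("hook s",182,222,170,200,([-9,-9,.14],[.85,9,.2]))
tc=cv2.resize(im[95:255,145:385][...,::-1],(780,520),interpolation=cv2.INTER_CUBIC)
a=tc; b2=cv2.resize(s["image"][150:250,260:380][...,::-1],(624,520),interpolation=cv2.INTER_CUBIC)
cv2.imwrite("pics/c1.png",cv2.resize(np.hstack([im[185:225,330:380][...,::-1].repeat(8,0).repeat(8,1),cv2.resize(s["image"][160:240,310:360][...,::-1],(200,320))]),(800,427)))
E
```

```text
bell all 404 [ 0.4681 -0.3467  0.0497] [ 0.443 -0.376  0.012] [ 0.496 -0.325  0.104] ax [0.492 0.871] [0.0118 0.0132]
bell top 109 [ 0.4692 -0.3481  0.0909] [ 0.461 -0.376  0.062] [ 0.477 -0.327  0.104] ax [0.167 0.986] [0.003  0.0155]
bell low 277 [ 0.4678 -0.3464  0.033 ] [ 0.443 -0.375  0.012] [ 0.496 -0.325  0.054] ax [-0.996 -0.084] [0.0118 0.0145]
small 191 [ 0.5242 -0.2037  0.0382] [ 0.509 -0.223  0.01 ] [ 0.543 -0.186  0.074] ax [0.109 0.994] [0.0088 0.0093]
foot 1619 [0.5931 0.0694 0.0146] [0.528 0.027 0.009] [0.679 0.113 0.02 ] ax [-0.985  0.17 ] [0.0233 0.0406]
post 217 [0.6365 0.0634 0.1766] [0.62  0.041 0.165] [0.654 0.082 0.187] ax [0.511 0.86 ] [0.0069 0.011 ]
hook 159 [0.6064 0.0105 0.171 ] [ 0.587 -0.021  0.164] [0.628 0.04  0.184] ax [0.509 0.861] [0.0029 0.02  ]
pink 435 [ 0.5729 -0.3633  0.0498] [ 0.551 -0.393  0.01 ] [ 0.603 -0.341  0.104] ax [0.541 0.841] [0.0096 0.014 ]
turq 410 [ 0.4043 -0.2431  0.0491] [ 0.375 -0.273  0.01 ] [ 0.43  -0.221  0.103] ax [-0.856  0.516] [0.0118 0.0135]
glass 276 [ 0.5997 -0.0998  0.0501] [ 0.581 -0.117  0.01 ] [ 0.618 -0.081  0.0
[... 269 characters left out ...]
78]
cam [ 0.44380446 -0.10887832  1.0820794 ] 446.9107685752662
((0.6248794794082642, 0.06949564814567566), (0.0804392546415329, 0.18956121802330017), 86.6440200805664) 1566
shelf [ 0.69728844 -0.65997574  0.15018237] [0.81927701 0.50045101 0.57010666]
bell s 482 [ 0.4487 -0.3095  0.0579] [ 0.38656231 -0.37336386  0.01202343] [ 0.49316954 -0.22282204  0.10036265]
[ 0.43889057 -0.29719138  0.0699797 ] [ 0.38656231 -0.37336386  0.06007054] [ 0.47946439 -0.22282204  0.07996207]
[ 0.43407612 -0.28925101  0.09127699] [ 0.38778127 -0.36927519  0.08023276] [ 0.47743107 -0.22534682  0.10036265]
hook s 181 [0.6064 0.0152 0.1671] [ 0.58793824 -0.01912454  0.15999774] [0.62733495 0.05022551 0.18097877]
```

View pics/c1.png

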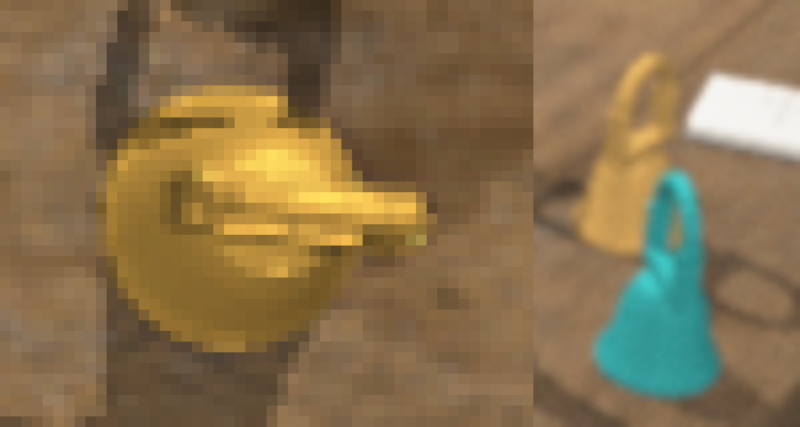

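The crop shows the big bell's handle running nearly along world y: its left end is at image left and its far end at about (430,210), tilted about 10°. I'll refine the stand and bell poses next, then move.

```bash
python3 - <<'E'
from h import *
f=dict(np.load("top.npz")); w=pts(f); im=f["image"].astype(int)
s=dict(np.load("scene.npz")); W=pts(s); ims=s["image"].astype(int)
P=np.vstack([w.reshape(-1,3),W.reshape(-1,3)]); src=np.r_[np.zeros(w[...,0].size),np.ones(W[...,0].size)]
C=np.vstack([im.reshape(-1,3),ims.reshape(-1,3)])
def sel(lo,hi,k=None): return np.all((P>lo)&(P<hi),1)&((src==k) if k is not None else True)
for k in (0,1):
    h=P[sel([.6,.03,.181],[.67,.1,.19],k)]; print("hub top",k,len(h),h.mean(0),h.min(0),h.max(0))
    t=P[sel([.57,-.05,.158],[.623,.05,.171],k)]
    e,V=np.linalg.eigh(np.cov(t[:,:2].T)); print("rod",len(t),t.mean(0),V[:,1])
    b=P[sel([.44,-.39,.06],[.5,-.31,.11],k)]; 
    if len(b)>5:
        e,V=np.linalg.eigh(np.cov(b[:,:2].T)); print("handle",len(b),b.mean(0),b.min(0),b.max(0),V[:,1])
        b=b[b[:,2]>.088];print("  arch",len(b),b.mean(0),np.linalg.eigh(np.cov(b[:,:2].T))[1][:,1])
    b=P[sel([.43,-.40,.006],[.51,-.30,.03],k)]; m=b
    if len(m)>5:
        (c,rad)=cv2.minEnclosingCircle(m[:,:2].astype(np.float32)); print("mouth",len(m),c,rad)
    # foot: dark, red-brown: top plane
    q=sel([.49,.0,.008],[.70,.14,.019],k)&(C.sum(1)<270); q=P[q][:,:2]
    # iterative: fit 80x150 rectangle by maximising inliers - outliers
    best=None
    from itertools import product
    for a in np.radians(np.arange(-22,22,.5)):
        c,sn=np.cos(a),np.sin(a); l=q@np.array([[c,-sn],[sn,c]])
        for L0 in np.arange(np.percentile(l[:,0],1)-.02,np.percentile(l[:,0],1)+.03,.002):
            n=(l[:,0]>L0)&(l[:,0]<L0+.15)
            hh=np.histogram(l[n,1],np.arange(-.3,.4,.002))[0]; cs=np.convolve(hh,np.ones(40),"valid"); j=cs.argmax()
            if best is None or cs[j]>best[0]: best=(cs[j],np.degrees(a),np.array([[c,-sn],[sn,c]])@[L0+.11,-.3+.002*j+.04])
    print("foot n",len(q),best)
g=np.all((w>[.69,-.3,.2])&(w<[.8,.3,.7]),2); print("shelf z",np.percentile(w[g][:,2],[1,10,50]),w[g][:,0].min())
fr=w[60:82,150:260].reshape(-1,3); print(np.percentile(fr[fr[:,2]>.15],[1,5,50],axis=0))
E
```

```text
hub top 0 40 [0.64018167 0.06832119 0.18375336] [0.63124309 0.05804639 0.18103215] [0.6480234  0.07632008 0.18715321]
rod 100 [0.60819333 0.01458439 0.16890281] [0.47136637 0.88193749]
handle 109 [ 0.46921269 -0.34814471  0.09087367] [ 0.46065989 -0.37576562  0.06200525] [ 0.47739143 -0.32737821  0.10426319] [0.16721964 0.98591967]
  arch 74 [ 0.46927433 -0.35000186  0.0975764 ] [0.12661718 0.99195166]
mouth 185 (0.4550500214099884, -0.34897589683532715) 0.047773707658052444
foot n 1555 (np.float64(1542.0), np.float64(-4.0), array([0.63937527, 0.06756402]))
hub top 1 13 [0.63938782 0.07246891 0.18268125] [0.63512181 0.06763832 0.18131058] [0.64389141 0.07669624 0.18436153]
rod 143 [0.60689053 0.01644026 0.16574069] [0.49005392 0.87169212]
handle 111 [ 0.46986771 -0.34480966  0.07936651] [ 0.46160679 -0.37336386  0.06007054] [ 0.47946439 -0.31906104  0.09954171] [0.15380181 0.98810172]
  arch 37 [ 0.46989409 -0.34401325  0.09383427] [0.20791768 0.97814633]
mouth 112 (0.4692058861255646, -0.34290456771850586) 0.02666451968252659
foot n 1296 (np.float64(1295.0), np.float64(-3.0000000000000004), array([0.64019888, 0.07259407]))
shelf z [0.26498765 0.28480905 0.39624478] 0.6972884437241893
[[ 0.69816187 -0.12400079  0.26146189]
 [ 0.6986027  -0.11669443  0.26650622]
 [ 0.71002939 -0.02644375  0.28574183]]
```

The post is at about (0.640, 0.0695), and the foot's yaw is about -3.5°. The hook heads about -118.7°, and the bell is at (0.469, -0.348) with its handle about -9° off y. I'll travel toward the hook first.

{"op": "step_arm", "data": {"moves": [[418,-476,0,0,0,-0.735,85],[418,-476,0,0,0,-0.735,85],[418,-476,0,0,0,-0.735,85],[418,-476,0,0,0,-0.735,85],[418,-476,0,0,0,-0.735,85],[418,-476,0,0,0,-0.735,60],[418,-476,0,0,0,-0.735,60],[418,-476,0,0,0,-0.735,60]]}}

```text
clock: 0.9
tcp_pos: [0.3722, -0.2653, 0.2312]
orientation: [2.704, 1.6, -0.0]
contact_force: [0.8, 0.0, 0.3]
grip_width: 0.0601
gripper_force: 0.0
```

```bash
cat >> h.py <<'E'
def down(h): # tool z down, tool y heading h (deg, world)
    a=np.radians(h); y=np.array([np.cos(a),np.sin(a),0]); z=np.array([0,0,-1.])
    return R.from_matrix(np.column_stack([np.cross(y,z),y,z])).as_rotvec()
E
python3 - <<'E'
from h import *
print(togo([.46,-.05,.22],down(-28.7)),togo([.6055,.0064,.21],down(-28.7)), r.get_obs()["joints"])
E
```

```text
(array([231. , -26.7,  11.2]), array([-0.   ,  0.   , -0.001])) (array([350.5,  73.7,  21.1]), array([-0.   ,  0.   , -0.001])) [ 0.78628189  0.13588877 -0.32932452  2.0362821   0.05315807  0.97735552
 -0.07221901]
```

{"op": "step_arm", "data": {"moves": [[50,-6,4,0,0,0,60],[100,-12,8,0,0,0,60],[150,-18,11,0,0,0,60],[195,-15,15,0,0,0,60],[235,0,18,0,0,0,60],[290,37,21,0,0,0,60],[350,74,21,0,0,0,60],[350,74,21,0,0,0,60]]}}

```text
clock: 1.7
tcp_pos: [0.6073, 0.0059, 0.2097]
orientation: [-2.702, -1.601, -0.001]
contact_force: [-0.1, 0.0, 0.5]
grip_width: 0.06
gripper_force: 0.0
```

```bash
python3 - <<'E'
from h import *
o=r.get_obs(); print(o["tcp_pos"],o["joints"],togo([.6055,.0064,.146],down(-28.7)))
f=r.grab_frame("scene"); cv2.imwrite("pics/s2.png",f["image"][...,::-1])
E
```

```text
[0.60730085 0.00594488 0.20970528] [ 0.26828463  0.43394668 -0.50176478  1.71901527  0.23451517  1.04869395
 -0.81296485] (array([-0.5, -1.8, 63.7]), array([-0.   , -0.001,  0.   ]))
```

View pics/s2.png

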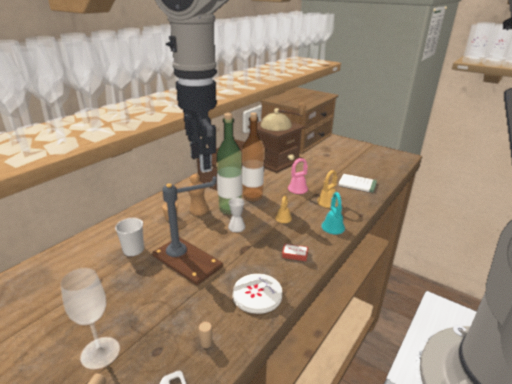

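The gripper stands over the hook rod near (207,170) and clears the bottle and shelf. I'll descend and pinch.

{"op": "step_arm", "data": {"moves": [[0,-2,25,0,0,0,60],[0,-2,50,0,0,0,60],[0,-2,63,0,0,0,60],[0,-2,63,0,0,0,30],[0,-2,63,0,0,0,4],[0,-2,63,0,0,0,4],[0,-2,63,0,0,0,4],[0,-2,63,0,0,0,4]], "grip_force": 20}}

```text
clock: 2.55
tcp_pos: [0.6046, 0.0048, 0.1486]
orientation: [2.703, 1.599, 0.003]
contact_force: [0.2, -0.2, 5.0]
grip_width: 0.0091
gripper_force: 19.6
```

```bash
python3 - <<'E'
from h import *
P=np.array([.640,.0695]); o=r.get_obs(); p=o["tcp_pos"]; d=p[:2]-P
print(o["grip_width"],o["contact_force"],p,np.linalg.norm(d),np.degrees(np.arctan2(d[1],d[0])))
h0=np.degrees(np.arctan2(d[1],d[0])); L=np.linalg.norm(d)
for k in range(1,9):
    a=h0+(-183.5-h0)*k/8; q=P+L*np.array([np.cos(np.radians(a)),np.sin(np.radians(a))])
    print(a,*togo([*q,p[2]],down(a+90)))
E
```

```text
0.009076269902254417 [ 0.16470529 -0.18213513  4.98191653] [0.60455232 0.00479253 0.14864251] 0.07378072202249959 -118.71455833233128
-126.81273854078987 [  0.7 -10.4  -0. ] [ 0.002 -0.001  0.14 ]
-134.91091874924845 [  2.9 -20.6  -0. ] [ 0.002 -0.001  0.281]
-143.00909895770704 [  6.5 -30.4  -0.1] [ 0.002 -0.002  0.423]
-151.10727916616565 [ 11.4 -39.5  -0.1] [ 0.002 -0.002  0.564]
-159.20545937462424 [ 17.6 -47.9  -0.1] [ 0.002 -0.002  0.705]
-167.30363958308283 [ 24.9 -55.4  -0.1] [ 0.002 -0.002  0.847]
-175.4018197915414 [ 33.2 -61.7  -0.1] [ 0.001 -0.002  0.988]
-183.5 [ 42.3 -66.8  -0.1] [ 1.000e-03 -2.000e-03  1.129e+00]
```

{"op": "step_arm", "data": {"moves": [[0.7,-10.4,0,0,0,0.14,4],[2.9,-20.6,0,0,0,0.28,4],[6.5,-30.4,0,0,0,0.423,4],[11.4,-39.5,0,0,0,0.564,4],[17.6,-47.9,0,0,0,0.705,4],[24.9,-55.4,0,0,0,0.847,4],[33.2,-61.7,0,0,0,0.988,4],[42.3,-66.8,0,0,0,1.129,4]]}}

```text
clock: 3.35
tcp_pos: [0.5676, 0.074, 0.1487]
orientation: [-3.139, 0.105, -0.008]
contact_force: [5.7, -1.5, -0.3]
grip_width: 0.0091
gripper_force: 19.4
```

{"op": "step_arm", "data": {"moves": [[0,0,0,0,0,0,4],[0,0,0,0,0,0,4]]}}

```text
clock: 3.55
tcp_pos: [0.5676, 0.0741, 0.1487]
orientation: [-3.14, 0.095, -0.007]
contact_force: [4.9, -1.2, 2.5]
grip_width: 0.0093
gripper_force: 20.0
```

```bash
python3 - <<'E'
from h import *
P=np.array([.640,.0695]); o=r.get_obs(); p=o["tcp_pos"]; d=p[:2]-P
print(o["joints"],p,np.linalg.norm(d),np.degrees(np.arctan2(d[1],d[0])),R.from_rotvec(o["orientation"]).as_matrix()[:,1])
f=r.grab_frame("top"); np.savez("top2",**f)
cv2.imwrite("pics/t2.png",cv2.resize(f["image"][95:195,130:230][...,::-1],(600,600),interpolation=cv2.INTER_CUBIC))
E
```

```text
[-0.03592565  0.41408933 -0.2574236   1.87273903  0.13618901  0.86687817
 -1.99152161] [0.56755425 0.07411361 0.14867422] 0.07259250786899879 176.35611478280032 [-6.02795819e-02 -9.98181402e-01 -5.10629093e-04]
```

View pics/t2.png

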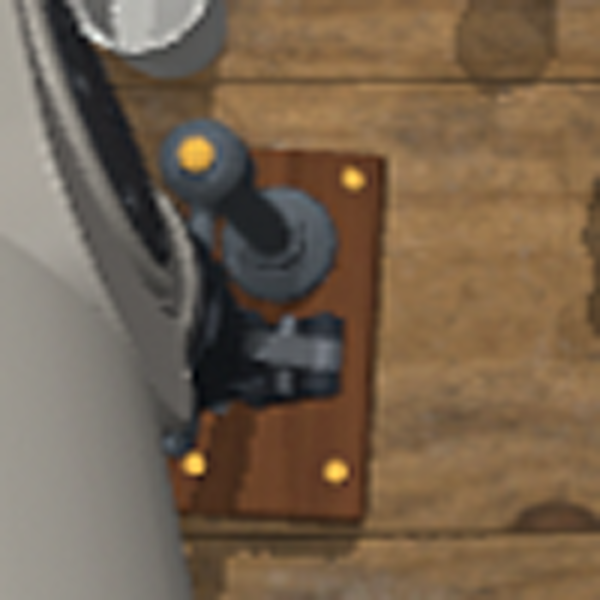

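The pinched hook lies along the foot. The right-hand edge and studs, (353,180) to (336,471), confirm a yaw of about -3.4°. Next I release, lift and go to the bell.

{"op": "step_arm", "data": {"moves": [[0,0,0,0,0,0,40],[0,0,0,0,0,0,40],[0,0,0,0,0,0,40],[0,0,-30,0,0,0,40],[0,0,-65,0,0,0,40],[-40,20,-85,0,0,0,40],[-80,60,-85,0,0,0,40],[-100,110,-85,0,0,0,60]]}}

```text
clock: 4.4
tcp_pos: [0.4611, -0.02, 0.2326]
orientation: [-3.14, 0.088, 0.0]
contact_force: [1.6, -1.7, 0.2]
grip_width: 0.0532
gripper_force: 0.0
```

```bash
python3 - <<'E'
from h import *
o=r.get_obs(); print(o["tcp_pos"],togo([.469,-.348,.2],down(-99.2)))
E
```

```text
[ 0.46114754 -0.01998167  0.23259396] (array([ 26.1, 327.1,  32.5]), array([-0.   ,  0.   ,  0.105]))
```

{"op": "step_arm", "data": {"moves": [[3,45,5,0,0,0.02,85],[7,95,10,0,0,0.04,85],[11,145,15,0,0,0.06,85],[15,195,20,0,0,0.08,85],[19,245,25,0,0,0.1,85],[23,295,30,0,0,0.105,85],[26,327,32,0,0,0.105,85],[26,327,32,0,0,0.105,85]]}}

```text
clock: 5.2
tcp_pos: [0.4676, -0.3544, 0.1994]
orientation: [3.128, -0.271, -0.003]
contact_force: [-0.5, 0.4, 0.3]
grip_width: 0.0849
gripper_force: 0.0
```

```bash
python3 - <<'E'
from h import *
o=r.get_obs(); print(o["tcp_pos"],o["joints"],togo([.469,-.348,.051],down(-99.2)))
f=r.grab_frame("top"); w=pts(f); np.savez("top3",**f)
q=w.reshape(-1,3); t=q[np.all((q>[.53,.04,.158])&(q<[.617,.1,.2]),1)]
e,V=np.linalg.eigh(np.cov(t[:,:2].T)); a=V[:,1]*np.sign(-V[0,1]); print("rod",len(t),t.mean(0),np.degrees(np.arctan2(a[1],a[0])),t.min(0))
g=r.grab_frame("wrist"); np.savez("w3",**g); cv2.imwrite("pics/w3.png",g["image"][...,::-1])
E
```

```text
[ 0.46755169 -0.35438142  0.19935217] [ 0.54387593  0.36536102 -0.00376443  1.80517775  0.00455048  0.97191256
 -1.20582057] (array([  0.6,  -6.8, 148.3]), array([ 0.002,  0.002, -0.012]))
rod 188 [0.57726116 0.07255616 0.17076057] 175.86043160878404 [0.53799177 0.06605945 0.16419528]
```

View pics/w3.png

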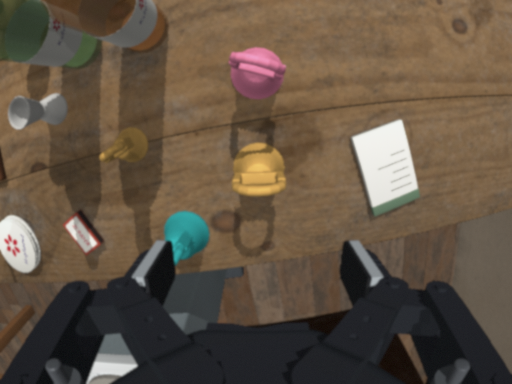

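The wrist view shows the brass bell at (259,170), centred between the fingers, with its handle level. I'll measure it through the fisheye model.

```bash
python3 - <<'E'
from h import *
g=dict(np.load("w3.npz")); K=g["mtx"]; d=g["depth"]
v,u=np.mgrid[:384,:512]; x=(u-K[0,2])/K[0,0]; y=(v-K[1,2])/K[1,1]; th=np.hypot(x,y); s=np.tan(th)/np.maximum(th,1e-9)
c=np.stack([x*s*d,y*s*d,d],-1); w=(c-np.ravel(g["tvec"]))@R.from_rotvec(np.ravel(g["rvec"])).as_matrix(); w[d<=0]=np.nan
p=w[130:215,220:300].reshape(-1,3)
for lo,hi in((.085,.12),(.06,.12),(.012,.05)):
    q=p[(p[:,2]>lo)&(p[:,2]<hi)]; a=np.linalg.eigh(np.cov(q[:,:2].T))[1][:,1]; a=a*np.sign(a[1]); n=np.array([a[1],-a[0]])
    l=(q[:,:2]-[.469,-.348])@np.column_stack([a,n]); print(len(q),q.mean(0),q.min(0),q.max(0),np.degrees(np.arctan2(a[1],a[0])),"mid",[.469,-.348]+np.column_stack([a,n])@((l.max(0)+l.min(0))/2),np.ptp(l,axis=0))
E
```

```text
527 [ 0.46995985 -0.35326862  0.09698719] [ 0.46289765 -0.37643097  0.08549395] [ 0.47600828 -0.32979932  0.10392968] 82.02476391305905 mid [ 0.46886629 -0.35315477] [0.04684597 0.00954117]
686 [ 0.47073928 -0.35321442  0.09167196] [ 0.46025687 -0.3780145   0.0600366 ] [ 0.47802396 -0.328409    0.10392968] 82.04158817934903 mid [ 0.4693392  -0.35319376] [0.04999064 0.01157494]
978 [ 0.48197807 -0.35494084  0.03302467] [ 0.45858558 -0.37950845  0.01207433] [ 0.49555567 -0.32718055  0.04997644] 82.78115998287315 mid [ 0.47768278 -0.35409077] [0.05157115 0.03565906]
```

{"op": "step_arm", "data": {"moves": [[1,-2,40,0,0,-0.02,85],[1,-2,80,0,0,-0.02,85],[1,-2,80,0,0,-0.02,85]]}}

```text
clock: 5.6
tcp_pos: [0.4683, -0.3426, 0.1157]
orientation: [-3.128, 0.223, 0.014]
contact_force: [-1.9, 1.1, -0.3]
grip_width: 0.0852
gripper_force: 0.0
```

```bash
python3 - <<'E'
from h import *
o=r.get_obs(); print(o["tcp_pos"],o["contact_force"],togo([.469,-.3525,.046],down(-98.5)))
E
```

```text
[ 0.46829896 -0.3425602   0.11570545] [-1.90779784  1.12634928 -0.27958437] (array([ 2.7, 10.1, 69.6]), array([-0.005,  0.009,  0.006]))
```

{"op": "step_arm", "data": {"moves": [[0,7,0,0,0,0,85],[0,7,0,0,0,0,85],[0,7,0,0,0,0,85],[0,7,0,0,0,0,85]]}}

```text
clock: 6.0
tcp_pos: [0.471, -0.3544, 0.1219]
orientation: [3.132, -0.228, 0.004]
contact_force: [-0.3, -0.3, -0.0]
grip_width: 0.0851
gripper_force: 0.0
```

```bash
python3 - <<'E'
from h import *
for i in range(2):
    o=r.get_obs(); print(o["tcp_pos"],np.abs(o["qvel"]).max(),togo([.469,-.3525,.046],down(-98.5)))
    if i==0:
        g=r.grab_frame("wrist"); K=g["mtx"]; d=g["depth"]
v,u=np.mgrid[:384,:512]; x=(u-K[0,2])/K[0,0]; y=(v-K[1,2])/K[1,1]; th=np.hypot(x,y); s=np.tan(th)/np.maximum(th,1e-9)
c=np.stack([x*s*d,y*s*d,d],-1); w=(c-np.ravel(g["tvec"]))@R.from_rotvec(np.ravel(g["rvec"])).as_matrix(); w[d<=0]=np.nan
q=w.reshape(-1,3); q=q[np.all((q>[.43,-.385,.062])&(q<[.51,-.315,.104]),1)]
a=np.linalg.eigh(np.cov(q[:,:2].T))[1][:,1]; print(len(q),q.min(0),q.max(0),a)
cv2.imwrite("pics/w4.png",g["image"][...,::-1])
E
```

```text
[ 0.4709655  -0.354445    0.12189965] 0.009393360295194914 (array([-2.4, -1.7, 75.9]), array([ 0.001, -0.002,  0.003]))
[ 0.47074286 -0.35425821  0.12155482] 0.0074752252703864045 (array([-2.1, -1.5, 75.5]), array([ 0.001, -0.002,  0.003]))
1319 [ 0.46301935 -0.37802276  0.06200849] [ 0.47814921 -0.32864928  0.10357119] [0.13755459 0.99049419]
```

View pics/w4.png

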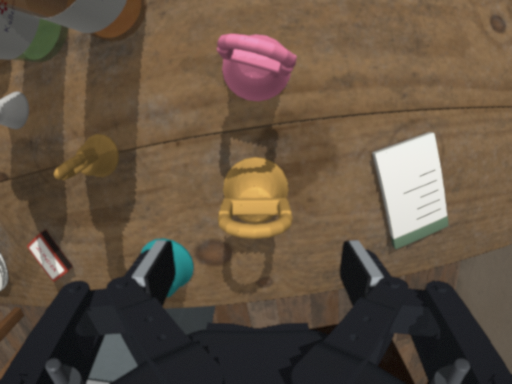

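The bell handle is at (255,220), square to the fingers and centred. The turquoise look-alike at (180,265) is clear. I'll descend and grip.

{"op": "step_arm", "data": {"moves": [[-1,-1,25,0,0,0,85],[-1,-1,50,0,0,0,85],[-1,-1,70,0,0,0,85],[-1,-1,76,0,0,0,85],[-1,-1,76,0,0,0,65],[-1,-1,76,0,0,0,45],[-1,-1,76,0,0,0,40],[-1,-1,76,0,0,0,40]], "grip_force": 40}}

```text
clock: 6.85
tcp_pos: [0.4703, -0.3533, 0.0457]
orientation: [3.132, -0.228, 0.003]
contact_force: [-0.6, 2.0, 6.2]
grip_width: 0.0497
gripper_force: 41.9
```

{"op": "step_arm", "data": {"moves": [[0,0,0,0,0,0,40],[0,0,0,0,0,0,40],[0,0,0,0,0,0,40]]}}

```text
clock: 7.15
tcp_pos: [0.4702, -0.3532, 0.0457]
orientation: [3.132, -0.228, 0.003]
contact_force: [-0.5, 1.6, 6.8]
grip_width: 0.0497
gripper_force: 42.0
```

```bash
python3 - <<'E'
from h import *
o=r.get_obs(); print(o["tcp_pos"],o["joints"],R.from_rotvec(o["orientation"]).as_matrix()[:,1:].round(4))
print(togo([.47,-.352,.22],down(-96)))
E
```

```text
[ 0.47023399 -0.35323253  0.0456824 ] [ 0.5512393   0.5682132  -0.01696643  1.90479966  0.01460705  0.66644569
 -1.19048398] [[-1.447e-01  2.000e-03]
 [-9.895e-01 -1.100e-03]
 [ 8.000e-04 -1.000e+00]]
(array([  -0. ,   -1.1, -174.3]), array([ 0.001, -0.002, -0.04 ]))
```

Grasped: the opening is 49.7 mm. Lifting.

{"op": "step_arm", "data": {"moves": [[0,0,-15,0,0,0,40],[0,0,-40,0,0,0,40],[0,0,-70,0,0,0,40],[0,0,-100,0,0,0,40],[0,0,-125,0,0,0,40],[0,0,-140,0,0,0,40],[0,0,-140,0,0,0,40]]}}

```text
clock: 7.85
tcp_pos: [0.4704, -0.3538, 0.1875]
orientation: [3.131, -0.228, 0.007]
contact_force: [0.0, 0.1, -1.6]
grip_width: 0.0494
gripper_force: 42.5
```

```bash
python3 - <<'E'
from h import *
o=r.get_obs(); print(o["tcp_pos"],o["grip_width"],togo([.485,.079,.185],down(-93.5)))
E
```

```text
[ 0.47039051 -0.35380267  0.18753916] 0.04941013090655402 (array([ -48.3, -430.4,    1.4]), array([ 0.002, -0.005, -0.084]))
```

{"op": "step_arm", "data": {"moves": [[-2,-20,0,0,0,-0.01,40],[-5,-50,0,0,0,-0.02,40],[-9,-85,0,0,0,-0.03,40],[-13,-120,0,0,0,-0.04,40],[-17,-155,0,0,0,-0.05,40],[-21,-190,0,0,0,-0.06,40],[-25,-225,0,0,0,-0.07,40],[-29,-260,0,0,0,-0.084,40]]}}

```text
clock: 8.65
tcp_pos: [0.4768, -0.0891, 0.1833]
orientation: [-3.14, 0.094, 0.003]
contact_force: [0.3, 1.2, -1.9]
grip_width: 0.0495
gripper_force: 42.4
```

{"op": "step_arm", "data": {"moves": [[-4,-35,0,0,0,0,40],[-6,-70,0,0,0,0,40],[-6,-105,0,0,0,0,40],[-6,-135,0,0,0,0,40],[-6,-155,0,0,0,0,40],[-6,-168,0,0,0,0,40],[-6,-168,0,0,0,0,40],[-6,-168,0,0,0,0,40]]}}

```text
clock: 9.45
tcp_pos: [0.482, 0.0757, 0.1838]
orientation: [3.139, -0.097, -0.002]
contact_force: [0.2, -0.0, -2.1]
grip_width: 0.0495
gripper_force: 42.3
```

```bash
python3 - <<'E'
from h import *
o=r.get_obs(); print(o["tcp_pos"],o["qvel"].__abs__().max(),o["grip_width"],togo([.485,.079,.1437],down(-93.5)))
f=r.grab_frame("scene"); W=pts(f); np.savez("s5",**f); cv2.imwrite("pics/s5.png",cv2.resize(f["image"][120:290,120:320][...,::-1],(700,595),interpolation=cv2.INTER_CUBIC))
q=W.reshape(-1,3); b=q[np.all((q>[.43,.03,.10])&(q<[.515,.13,.25]),1)]; print(len(b),b.min(0),b.max(0))
E
```

```text
[0.48199385 0.07572106 0.18378496] 0.016586792722946515 0.04947992893408267 (array([ 2.8, -3.5, 40.1]), array([ 0.001,  0.001, -0.   ]))
1668 [0.45191286 0.030025   0.13709496] [0.50507744 0.12990409 0.24999341]
```

View pics/s5.png

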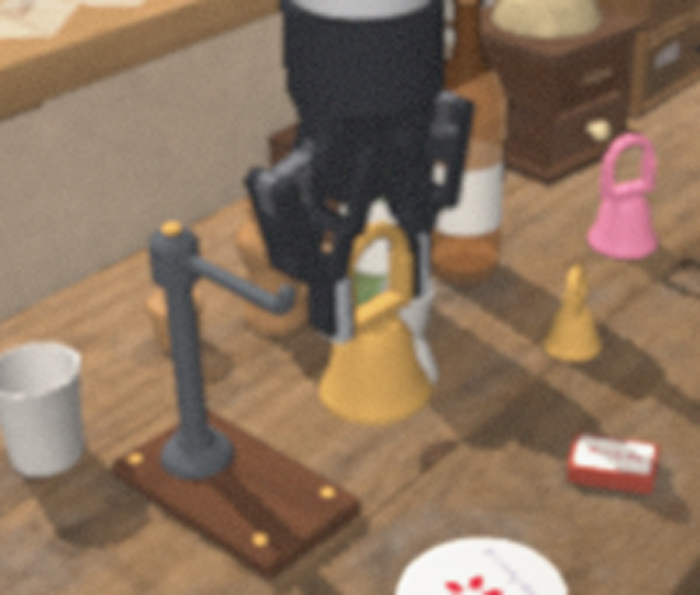

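The bell hangs upright in the gripper, with its opening facing the hook tip at (285,298). I'll lower to threading height.

{"op": "step_arm", "data": {"moves": [[3,-3,15,0,0,0,40],[3,-3,30,0,0,0,40],[3,-3,40,0,0,0,40],[3,-3,40,0,0,0,40],[3,-3,40,0,0,0,40]]}}

```text
clock: 10.0
tcp_pos: [0.4858, 0.0788, 0.1444]
orientation: [3.14, -0.098, -0.0]
contact_force: [-0.3, -0.9, -2.0]
grip_width: 0.0496
gripper_force: 42.3
```

```bash
python3 - <<'E'
from h import *
o=r.get_obs(); print(o["tcp_pos"],o["grip_width"],o["contact_force"],togo([.565,.0742,.1437],down(-93.5)))
E
```

```text
[0.48577951 0.07882998 0.1444398 ] 0.04958586153543911 [-0.27916767 -0.85407856 -1.97928832] (array([79.4, -0.3,  0.7]), array([ 0.   ,  0.   , -0.001]))
```

{"op": "step_arm", "data": {"moves": [[10,0,0,0,0,0,40],[20,0,0,0,0,0,40],[30,0,0,0,0,0,40],[40,0,0,0,0,0,40],[45,0,0,0,0,0,40],[50,0,0,0,0,0,40]]}}

```text
clock: 10.6
tcp_pos: [0.5361, 0.0764, 0.1442]
orientation: [3.14, -0.096, -0.001]
contact_force: [0.0, 0.0, -2.1]
grip_width: 0.0498
gripper_force: 42.4
```

{"op": "step_arm", "data": {"moves": [[8,0,0,0,0,0,40],[16,0,0,0,0,0,40],[24,0,0,0,0,0,40],[30,0,0,0,0,0,40],[30,0,0,0,0,0,40]]}}

```text
clock: 11.1
tcp_pos: [0.5665, 0.0745, 0.1443]
orientation: [-3.14, 0.097, -0.001]
contact_force: [-0.2, -0.6, -2.8]
grip_width: 0.0494
gripper_force: 42.4
```

```bash
python3 - <<'E'
from h import *
o=r.get_obs(); print(o["tcp_pos"],o["grip_width"],o["contact_force"],togo([.565,.0742,.1237],down(-93.5)))
f=r.grab_frame("scene"); cv2.imwrite("pics/s6.png",cv2.resize(f["image"][140:260,140:281][...,::-1],(700,595),interpolation=cv2.INTER_CUBIC))
E
```

```text
[0.56649306 0.07446081 0.14429596] 0.04939278968184679 [-0.16595518 -0.55348465 -2.79648289] (array([-1.5,  0.4, 20.6]), array([-0.   , -0.001, -0.001]))
```

View pics/s6.png

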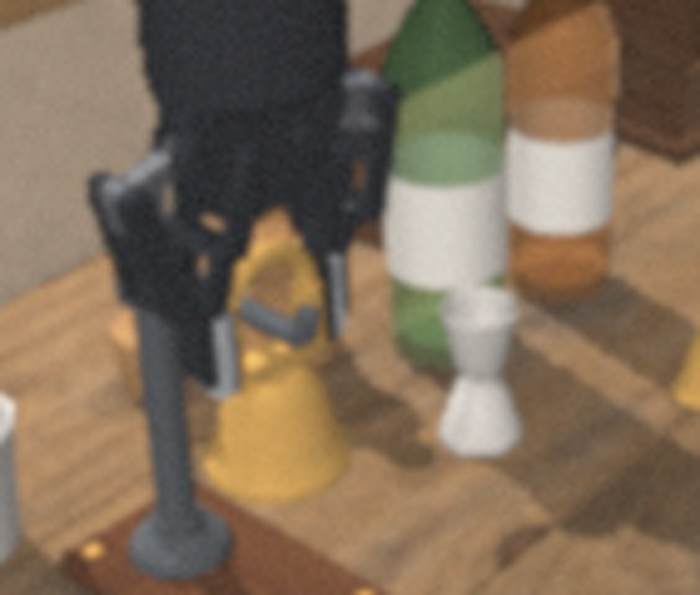

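The hook passes through the handle opening: the rod and tip are visible at (250-310, 320) in front of the bell. I'll lower onto it.

{"op": "step_arm", "data": {"moves": [[0,0,5,0,0,0,40],[0,0,10,0,0,0,40],[0,0,14,0,0,0,40],[0,0,17,0,0,0,40],[0,0,19,0,0,0,40],[0,0,20,0,0,0,40],[0,0,20,0,0,0,40]]}}

```text
clock: 11.85
tcp_pos: [0.5655, 0.0746, 0.1242]
orientation: [3.14, -0.096, -0.0]
contact_force: [0.5, -0.7, -3.1]
grip_width: 0.0493
gripper_force: 42.4
```

{"op": "step_arm", "data": {"moves": [[0,0,1,0,0,0,40],[0,0,2,0,0,0,40],[0,0,2,0,0,0,40]]}}

```text
clock: 12.15
tcp_pos: [0.5659, 0.0746, 0.1228]
orientation: [-3.14, 0.096, -0.001]
contact_force: [-0.2, 0.5, 1.8]
grip_width: 0.0493
gripper_force: 43.0
```

{"op": "step_arm", "data": {"moves": [[0,0,1,0,0,0,40],[0,0,2,0,0,0,40],[0,0,2,0,0,0,40]]}}

```text
clock: 12.45
tcp_pos: [0.5661, 0.0752, 0.1222]
orientation: [-3.14, 0.096, -0.002]
contact_force: [-5.9, -0.4, 14.1]
grip_width: 0.0494
gripper_force: 44.3
```

In contact, so the hook bears the weight. I'll ease off and open gently.

{"op": "step_arm", "data": {"moves": [[0,0,-2,0,0,0,40],[0,0,-2,0,0,0,49],[0,0,-2,0,0,0,52],[0,0,-2,0,0,0,56],[0,0,-2,0,0,0,62],[0,0,-2,0,0,0,70],[0,0,-2,0,0,0,78],[0,0,-2,0,0,0,78]], "grip_force": 20}}

```text
clock: 13.25
tcp_pos: [0.5656, 0.0745, 0.1222]
orientation: [3.14, -0.096, -0.0]
contact_force: [0.1, 0.8, -0.4]
grip_width: 0.0781
gripper_force: 0.0
```

{"op": "step_arm", "data": {"moves": [[0,0,-15,0,0,0,78],[0,0,-40,0,0,0,78],[0,0,-70,0,0,0,78],[0,0,-100,0,0,0,78],[-30,0,-110,0,0,0,78],[-70,30,-110,0,0,0,78],[-80,70,-110,0,0,0,78],[-80,120,-110,0,0,0,78]]}}

```text
clock: 14.05
tcp_pos: [0.4769, -0.0396, 0.2339]
orientation: [-3.14, 0.089, -0.003]
contact_force: [0.9, -0.6, -0.1]
grip_width: 0.0775
gripper_force: 0.0
```

{"op": "step_arm", "data": {"moves": [[0,40,0,0,0,0,78],[0,80,0,0,0,0,78],[0,120,0,0,0,0,78],[0,140,0,0,0,0,78],[0,140,0,0,0,0,78],[0,140,0,0,0,0,78],[0,140,0,0,0,0,78],[0,140,0,0,0,0,78]]}}

```text
clock: 14.85
tcp_pos: [0.4701, -0.1786, 0.2326]
orientation: [-3.14, 0.092, -0.0]
contact_force: [0.2, -0.2, 0.2]
grip_width: 0.0781
gripper_force: 0.0
```

```bash
python3 - <<'E'
from h import *
def m():
    f=r.grab_frame("scene"); q=pts(f).reshape(-1,3); b=q[np.all((q>[.5,.03,.07])&(q<[.61,.12,.15]),1)]; print("bell",len(b),b.mean(0).round(4),b.min(0).round(3))
    return f
m(); f=m()
t=r.grab_frame("top"); q=pts(t).reshape(-1,3); c=q[np.all((q>[.53,.04,.158])&(q<[.617,.1,.176]),1)]
a=np.linalg.eigh(np.cov(c[:,:2].T))[1][:,1]; print("rod",len(c),c.mean(0),np.degrees(np.arctan2(a[1],a[0])))
A=cv2.resize(f["image"][140:290,120:260][...,::-1],(400,430)); B=cv2.resize(t["image"][95:195,140:233][...,::-1],(400,430))
cv2.imwrite("pics/end.png",np.hstack([A,B])); print(r.get_obs()["clock"],r.get_obs()["tcp_pos"])
E
```

```text
bell 802 [0.556  0.0862 0.1074] [0.535 0.052 0.075]
bell 801 [0.5562 0.0861 0.1076] [0.535 0.052 0.076]
rod 207 [0.57877413 0.07170432 0.169981  ] 178.45481777567807
15.0 [ 0.46998361 -0.17924293  0.23238488]
```

View pics/end.png

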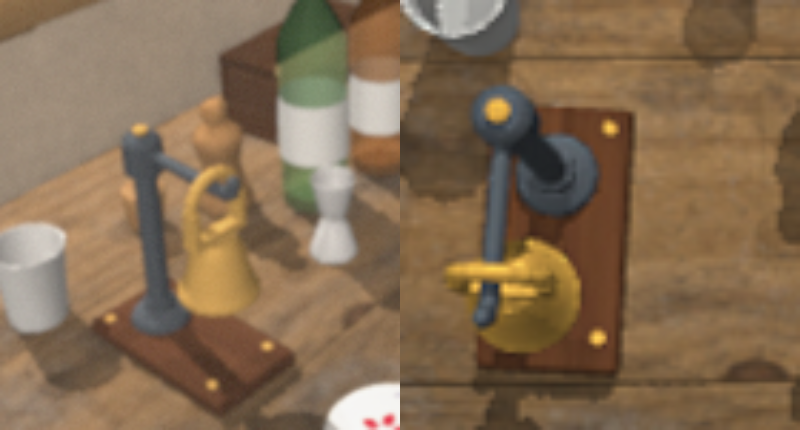

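The bell hangs still on the hook: the handle is over the rod in the left panel, and the rod is aligned with the foot to about 2° in the right panel. The arm is clear, so I'm handing in.

```bash
python3 -c "
from bench import r
print(r.hand_in())"
```

```text
the job is handed in; nothing more can be done
None
```

I turned the hook to point out over the foot's long end (aligned to within about 2°) and hung the larger brass bell on it. It hung still with the arm clear, the small bell was not touched, and I handed the job in at about 15 s.

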